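# Find and latch the unlatched instrument case

## Task

One of the three instrument cases on the lab bench was left unlatched: its orange catch stands up instead of lying flat on the lid. Tug that case's lid up by its black grip by about 3 cm to make sure that it is loose, let it down shut again, and only then swing its catch over onto the lid until it lies flat. Leave the other two cases latched and do not disturb the bottle and the jar.

Things in the scene. Friction and masses are not known exactly. Their poses are not given: they have to be found in the camera images.
- case_a: one of three identical instrument cases, standing firm on the bench: grey box 170 (x) x 140 (y) x 70 mm high, blue lid 12 mm thick (lid top 82 mm above the bench). Origin: centre of the underside, on the bench; z up, -x is the front (towards the robot). On the lid stands a black grip, 36 (x) x 16 (y) x 36 mm high (from 82 to 118 mm), centred at case x = -5 mm, y = 0: pinch it across y. The lid is hinged along the rear rim (case x = +85 mm, 70 mm up).
- lid_a (a joint): lid of case_a, rad: 0 = shut, grows as its front edge is lifted about the rear hinge; an unlatched lid opens freely to 1.2 and falls shut by its weight (about 0.2 kg), a latched one gives only 0.012
- catch_a (a joint): orange swing-over catch of case_a, rad: a flat lever 52 mm long, 24 mm wide (y), 5 mm thick, hinged along y at case x = -91 mm, y = 0, 85.5 mm up, just in front of the front rim. 0 = latched: lies flat on the lid, pointing to case +x (its top 88 mm up); 1.57 = unlatched: stands upright; more leans outwards to the front, up to 1.9. A light friction (about 1 N at the tip) keeps it where it is left
- case_b: one of three identical instrument cases, standing firm on the bench: grey box 170 (x) x 140 (y) x 70 mm high, blue lid 12 mm thick (lid top 82 mm above the bench). Origin: centre of the underside, on the bench; z up, -x is the front (towards the robot). On the lid stands a black grip, 36 (x) x 16 (y) x 36 mm high (from 82 to 118 mm), centred at case x = -5 mm, y = 0: pinch it across y. The lid is hinged along the rear rim (case x = +85 mm, 70 mm up).
- lid_b (a joint): lid of case_b, rad: 0 = shut, grows as its front edge is lifted about the rear hinge; an unlatched lid opens freely to 1.2 and falls shut by its weight (about 0.2 kg), a latched one gives only 0.012
- catch_b (a joint): orange swing-over catch of case_b, rad: a flat lever 52 mm long, 24 mm wide (y), 5 mm thick, hinged along y at case x = -91 mm, y = 0, 85.5 mm up, just in front of the front rim. 0 = latched: lies flat on the lid, pointing to case +x (its top 88 mm up); 1.57 = unlatched: stands upright; more leans outwards to the front, up to 1.9. A light friction (about 1 N at the tip) keeps it where it is left
- case_c: one of three identical instrument cases, standing firm on the bench: grey box 170 (x) x 140 (y) x 70 mm high, blue lid 12 mm thick (lid top 82 mm above the bench). Origin: centre of the underside, on the bench; z up, -x is the front (towards the robot). On the lid stands a black grip, 36 (x) x 16 (y) x 36 mm high (from 82 to 118 mm), centred at case x = -5 mm, y = 0: pinch it across y. The lid is hinged along the rear rim (case x = +85 mm, 70 mm up).
- lid_c (a joint): lid of case_c, rad: 0 = shut, grows as its front edge is lifted about the rear hinge; an unlatched lid opens freely to 1.2 and falls shut by its weight (about 0.2 kg), a latched one gives only 0.012
- catch_c (a joint): orange swing-over catch of case_c, rad: a flat lever 52 mm long, 24 mm wide (y), 5 mm thick, hinged along y at case x = -91 mm, y = 0, 85.5 mm up, just in front of the front rim. 0 = latched: lies flat on the lid, pointing to case +x (its top 88 mm up); 1.57 = unlatched: stands upright; more leans outwards to the front, up to 1.9. A light friction (about 1 N at the tip) keeps it where it is left
- bottle_mid (a point): bystander: clear bottle with a blue cap, 66 mm across, 150 mm high; the point is its centre, 75 mm up
- jar_mid (a point): bystander: clear jar with an orange cap, 60 mm across, 85 mm high; the point is its centre, 42 mm up
Mind the look-alikes: they are no part of the job. What is shaped like the case_b but green or pink is not meant.

How it is judged (in metres and radians):
On the way, in this order (a step that is already met when the one before it is completed fails the run):
1. the loose lid is tugged up (over 0.15 rad) with its catch still open (value of joint lid_a above 0.15 rad and value of joint catch_a above 0.6 rad), for 0.1 s.
2. that lid is down again (under 0.05 rad) with its catch still open (value of joint lid_a below 0.05 rad and value of joint catch_a above 0.6 rad), for 0.1 s.
At the end, for the whole second after the job is handed in: all three lids are shut (within 0.05 rad) and all three catches lie flat (within 0.15 rad); the bottle and the jar are within 30 mm of where they stood (value of joint each of lid_a, lid_b, lid_c below 0.05 rad and value of joint each of catch_a, catch_b, catch_c below 0.15 rad and distance of each of bottle_mid, jar_mid from where it was at the start of the episode below 0.03 m); the robot touches nothing.
It fails at once if the catch of a latched case is opened (over 0.3 rad) (value of joint any of catch_b, catch_c above 0.3 rad).
It fails at once if the bottle or the jar is disturbed (moved over 30 mm) (distance of any of bottle_mid, jar_mid from where it was at the start of the episode above 0.03 m).
It also fails if it takes over 42 s, if anything falls off the work surface, if the arm or the gripper's body presses on something with over 40 N, if the wrist force passes 120 N, or if a joint passes its speed limit or range.

## Robot

A 7-joint arm with a two-finger parallel gripper is mounted at the origin on the work surface. World frame = base frame: x ahead of the robot, y to its left, z up, the work surface at z = 0. Lengths are in mm, angles in rad, forces in N, time in s.
With the tool pointing down it reaches from about 425 to 950 mm from the base axis. Payload 4.7 kg.
Tool frame: the origin (TCP) lies at the very end of the fingers, on their centre line; the grasp point (between the pads) lies 19 mm behind it; z points along the fingers, y is the line along which they close (so a half turn about z gives the same grasp; the last joint's range is limited). The gripper opens to 85 mm and grips with 20 to 120 N. Pads are 22 mm wide; open, the fingers measure 114 mm over their backs; the gripper's body (76 mm by 85 mm) begins 54 mm behind the grasp point. The pads swing forward as they close: fully open they stand 13 mm farther back than shut.
Start: joints at [-1.137, 0.469, -0.049, 1.532, 0.024, 1.141, -0.082], TCP at [301.322, 604.031, 231.335] pointing down, gripper open.
Joint ranges: [-2.59, 2.59], [-0.33, 1.99], [-1.39, 1.29], [0.1, 2.45], [-1.04, 4.18], [0.21, 1.99], [-2.66, 2.66]. Speed limits (rad/s): [2.57, 2.57, 3.14, 3.14, 3.14, 3.14, 3.14].

## Interface

Orientations are given as a rotation vector (axis times angle).
In Python, from station import sense, snapshot, camera_model, env, finder gives the robot as it stands.
- The arm moves only by the tool carry_out, never from a script. Its argument "targets" is a list of rows, each a list of 3 entries, a list of its own where there are three numbers: the shift along the tool's x, y, z in m, then the turn, a rotation vector about the tool's x, y, z in degrees, then the finger opening in m, from 0 to 0.0854. In form: [[[x, y, z], [rx, ry, rz], grip], ...]. A call has 1 to 20 rows; each row shifts and turns the commanded pose from where the row before left it, along the tool's axes as they then stand; what a row does not reach is not made up. A row lasts 1/10 s, in which the tool goes at most 50 mm and 8.59 degrees, less where a joint would pass 70% of its speed; a pose out of reach is approached as far as the arm can. A call is refused whole if a number of a shift passes 0.05 or a number of a turn 8.59, either way. A call with a gripper value outside its range is refused whole. The fingers move at their own pace and stop on an object; "force" is the grip in N (left out, the last holds). Time passes only in rows, so rows that do not move let the fingers close. It gives the time, the measured TCP pose, the force, the opening and the grip force at its end, in the units of the state.
- sense(): the state, without advancing time (a new reading comes with each control period).
- snapshot(name): name is "scene" or "top"; returns the picture (400x640x3 uint8, blue, green, red); there is no depth.
- camera_model(name): a dict with "intrinsics" (3x3 intrinsics, pixels), "cam_to_world" (4x4, takes a point from camera to world coordinates). Camera axes: x right, y up, looking along -z (the intrinsics and any distortion apply to the point x, -y, -z); pixel columns grow to the right and rows downward; lengths in mm; the calibration is good to about 2 mm. A picture is of the moment at which its call begins. camera_model takes no time and is no camera call.
- env.hand_in(): hands the job in; it is judged then, once.
Trained networks look in the newest picture that a camera, given by its name, has taken for a name from the list of things; names that differ only in an ending like _2 or _b are one class to them, and where a whole thing is asked for, a point or a joint stands for the part that bears it (a point fixed in the world has none). Each returns a list of dicts, best first, with "conf" (0 to 1); they miss things now and then, are a little off and sometimes report something else, mostly with a low value. They report only what shows in the picture. A call takes as long as a camera call. They do not tell look-alikes from the thing itself.
- finder.silhouettes(query, camera): "region" (400x640 bool, what is visible of it) and "centre" ([row, column] in pixels, amid what is visible of it).
The state is a dict: "t": time; "joints": joint angles; "qvel": joint speeds; "tau": joint torques, N m; "position": TCP position; "tcp_rot": TCP orientation; "ft_force": force on the tool from outside, world axes, zero at the start; "ft_torque": the same for the moment, N m; "gripper_width": finger opening in mm; "gripper_force": force on a finger pad.
Only numpy, scipy, OpenCV 4.12 (cv2) and the standard library are available. Lean on these libraries where they do the work, as an engineer would, in place of code of your own. Each camera call takes 0.05 s, during which the arm holds its last target. There are 200 camera calls.

## Working session

There is one attempt and no reset: what is moved stays moved. The work goes in short steps, Python scripts to look and compute and a tool call to move; the robot and the scene stay as the last step left them, time stands still between calls to the robot, and variables do not carry over. Pictures are saved under pics/ and viewed, at most 10 in all, crops included, and the job is handed in when it is done.

Besides the shell and the picture viewer there is one more tool, called after "Call:" as name([rows], argument=value, ...), one row to a line, values as JSON. carry_out: Moves the arm, as the interface text tells. Its arguments: {"type":"object","properties":{"targets":{"type":"array"},"force":{"type":"number"}},"required":["targets"]}

```bash
mkdir -p pics; python3 - <<'E'
from station import *
import cv2,numpy as np
s=sense();print(s['t'],s['position'],s['tcp_rot'],s['gripper_width'])
for n in('scene','top'):
    im=snapshot(n);cv2.imwrite(f'pics/{n}0.png',im)
    m=camera_model(n);print(n,np.round(m['intrinsics'],1).tolist(),np.round(m['cam_to_world'],3).tolist())
    for q in('case_a','catch_a','bottle_mid','jar_mid'):
        print(q,[(round(d['conf'],2),np.round(d['centre']).tolist(),int(d['region'].sum())) for d in finder.silhouettes(q,n)])
E
```

```text
0.0 [301.05431649 603.4819149  230.23927438] [-7.20326333e-01 -3.05747024e+00  3.05560284e-03] 85.6556394533668
scene [[420.4, 0.0, 313.7], [0.0, 420.4, 189.8], [0.0, 0.0, 1.0]] [[-0.041, -0.606, 0.794, 1540.349], [0.999, -0.039, 0.021, 33.035], [0.018, 0.794, 0.607, 835.386], [0.0, 0.0, 0.0, 1.0]]
case_a [(0.95, [211.0, 394.0], 2848), (0.94, [274.0, 360.0], 4586), (0.89, [198.0, 244.0], 2990), (0.78, [201.0, 308.0], 2949), (0.67, [163.0, 402.0], 1936)]
catch_a [(0.69, [166.0, 304.0], 132), (0.66, [236.0, 358.0], 117), (0.59, [143.0, 401.0], 44), (0.58, [178.0, 396.0], 66), (0.5, [170.0, 251.0], 84)]
bottle_mid [(0.81, [207.0, 459.0], 968)]
jar_mid [(0.6, [176.0, 165.0], 538)]
top [[438.6, 0.0, 328.2], [0.0, 438.6, 194.5], [0.0, 0.0, 1.0]] [[0.026, 0.987, -0.159, 368.626], [-1.0, 0.025, -0.009, -0.42], [-0.005, 0.16, 0.987, 1326.496], [0.0, 0.0, 0.0, 1.0]]
case_a [(0.92, [115.0, 294.0], 2861), (0.86, [187.0, 255.0], 3298), (0.73, [274.0, 227.0], 3422), (0.71, [200.0, 335.0], 3003), (0.67, [203.0, 407.0], 3215), (0.62, [228.0, 340.0], 29)]
catch_a [(0.74, [228.0, 401.0], 185), (0.74, [301.0, 221.0], 151), (0.53, [212.0, 248.0], 182), (0.52, [130.0, 293.0], 162), (0.42, [231.0, 339.0], 35)]
bottle_mid [(0.81, [187.0, 185.0], 639)]
jar_mid [(0.94, [238.0, 493.0], 517)]
```

```bash
python3 -c "
import cv2
for n,(a,b,c,d) in dict(scene=(110,330,140,500),top=(80,340,150,530)).items():
    cv2.imwrite(f'pics/{n}0c.png',cv2.resize(cv2.imread(f'pics/{n}0.png')[a:b,c:d],None,fx=2,fy=2,interpolation=cv2.INTER_CUBIC))"
```

```text
(no output)
```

View pics/scene0c.png

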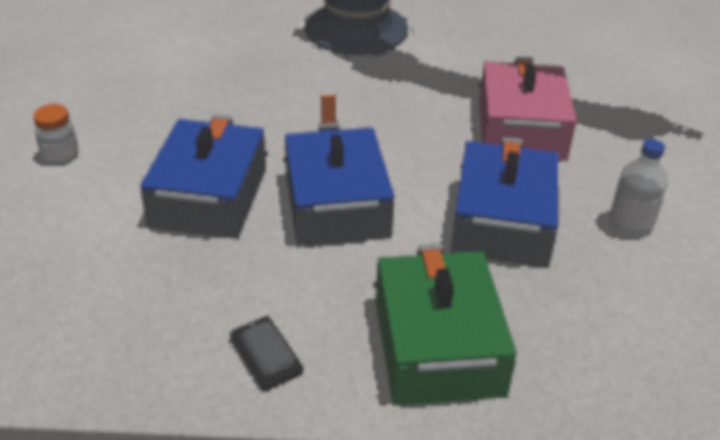

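View pics/top0c.png

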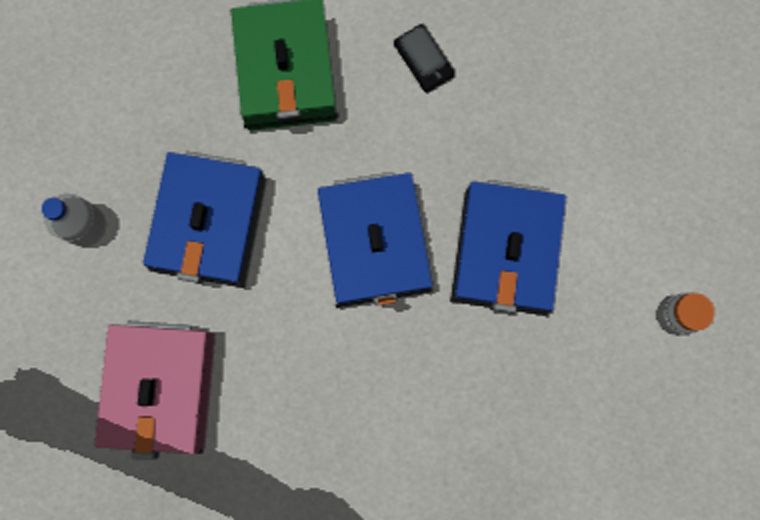

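The middle blue case (top ≈ row 200, col 338; scene ≈ row 201, col 308) is the loose one, with its catch standing up. Its blue neighbours and the green and pink look-alikes are all latched.

```bash
cat >h.py <<'E'
from station import *
import cv2,numpy as np
from scipy.spatial.transform import Rotation as R
def unproj(n,px,z):
    m=camera_model(n);K=np.array(m['intrinsics']);T=np.array(m['cam_to_world'])
    px=np.atleast_2d(px).astype(float)
    d=np.c_[(px[:,0]-K[0,2])/K[0,0],-(px[:,1]-K[1,2])/K[1,1],-np.ones(len(px))]@T[:3,:3].T
    return T[:3,3]+d*((z-T[2,3])/d[:,2])[:,None]
def proj(n,p):
    m=camera_model(n);K=np.array(m['intrinsics']);T=np.array(m['cam_to_world'])
    c=(np.atleast_2d(p)-T[:3,3])@T[:3,:3];c=np.c_[c[:,0],-c[:,1],-c[:,2]]@K.T
    return c[:,:2]/c[:,2:]
def lids(n,im):
    i=im.astype(int);m=((i[...,0]>i[...,2]+45)&(i[...,0]>i[...,1]+30)).astype(np.uint8)
    cs,_=cv2.findContours(m,cv2.RETR_EXTERNAL,cv2.CHAIN_APPROX_NONE);o=[]
    for c in cs:
        if cv2.contourArea(c)>700:
            w=unproj(n,c[:,0],82)[:,:2].astype(np.float32)
            (cx,cy),(a,b),ang=cv2.minAreaRect(w)
            if a<b: a,b,ang=b,a,ang+90
            o.append((round(cx,1),round(cy,1),round(a,1),round(b,1),round((ang+90)%180-90,1)))
    return o
def black(n,im,c,z=118):
    m=(im.max(2)<60)
    return m
E
python3 - <<'E'
from h import *
for n in('scene','top'):
    im=cv2.imread(f'pics/{n}0.png');print(n,lids(n,im))
im=cv2.imread('pics/top0.png')
print(unproj('top',[[185,187]],75).round(),unproj('top',[[493,238]],42).round())
s=sense();print(R.from_rotvec(s['tcp_rot']).as_matrix().round(3).tolist())
E
```

```text
scene [(589.8, 239.0, 172.9, 136.4, -8.9), (565.6, -9.2, 173.9, 138.3, 10.9), (558.7, -204.7, 171.8, 139.2, -6.9)]
top [(553.2, -209.1, 169.0, 140.1, -6.9), (560.0, -13.4, 169.0, 138.5, 11.2), (584.0, 235.8, 169.1, 138.9, -8.6)]
[[582. 428.  75.]] [[ 460. -472.   42.]]
[[-0.895, 0.446, -0.0], [0.446, 0.895, 0.0], [0.0, 0.0, -1.0]]
```

Call:
carry_out([
  [[-0.0336,-0.0291,0],[0,0,0],0.085],
  [[-0.0336,-0.0291,0],[0,0,0],0.085],
  [[-0.0336,-0.0291,0],[0,0,0],0.085],
  [[-0.0336,-0.0291,0],[0,0,0],0.085],
  [[-0.0336,-0.0291,0],[0,0,0],0.085],
  [[-0.0336,-0.0291,0],[0,0,0],0.085],
  [[-0.0336,-0.0291,0],[0,0,0],0.085],
  [[-0.0336,-0.0291,0],[0,0,0],0.085],
  [[-0.0336,-0.0291,0],[0,0,0],0.085],
  [[-0.0336,-0.0291,0],[0,0,0],0.085],
  [[-0.0336,-0.0291,0],[0,0,0],0.085],
  [[-0.0336,-0.0291,0],[0,0,0],0.085],
  [[-0.0336,-0.0291,0],[0,0,0],0.085],
  [[-0.0336,-0.0291,0],[0,0,0],0.085],
  [[-0.0336,-0.0291,0],[0,0,0],0.085],
])

```text
t: 2.0
position: [558.0, -13.2, 231.7]
tcp_rot: [0.72, 3.057, 0.001]
ft_force: [0.5, 0.7, -0.1]
gripper_width: 85.1
gripper_force: 0.0
```

Call:
carry_out([
  [[0,0,0.01],[0,0,-7.5],0.085],
  [[0,0,0.01],[0,0,-7.5],0.085],
  [[0,0,0.01],[0,0,-7.5],0.085],
  [[0,0,0.01],[0,0,-7.5],0.085],
  [[0,0,0.01],[0,0,-7.5],0.085],
  [[0,0,0],[0,0,0],0.085],
  [[0,0,0],[0,0,0],0.085],
])

```text
t: 2.7
position: [557.6, -11.6, 181.5]
tcp_rot: [-0.296, 3.127, 0.0]
ft_force: [0.9, 0.0, 0.4]
gripper_width: 84.8
gripper_force: 0.0
```

```bash
python3 - <<'E'
from h import *
s=sense();p=s['position'];r=R.from_rotvec(s['tcp_rot']).as_matrix()
print(s['t'],p.round(1),r.round(3).tolist(),s['ft_force'].round(1),s['joints'].round(2))
c=np.array([557.9,-12.3,118])
out=[]
for n in('scene','top'):
    im=snapshot(n);cv2.imwrite(f'pics/{n}1.png',im)
    u=proj(n,[p,c]);print(n,u.round(1))
    for q in u: cv2.drawMarker(im,tuple(int(round(v)) for v in q),(0,255,0),0,5,1)
    x,y=u[1].astype(int);out.append(cv2.resize(im[y-65:y+65,x-65:x+65],None,fx=3,fy=3,interpolation=cv2.INTER_CUBIC))
cv2.imwrite('pics/c1.png',np.hstack(out))
E
```

```text
2.7 [557.6 -11.6 181.5] [[-0.982, -0.188, 0.0], [-0.188, 0.982, 0.0], [-0.0, 0.0, -1.0]] [0.9 0.  0.4] [-0.16  0.33  0.13  1.88 -0.05  0.94  1.76]
scene [[307.7 161.9]
 [307.3 180.2]]
top [[336.7 193.2]
 [336.6 196.8]]
```

View pics/c1.png

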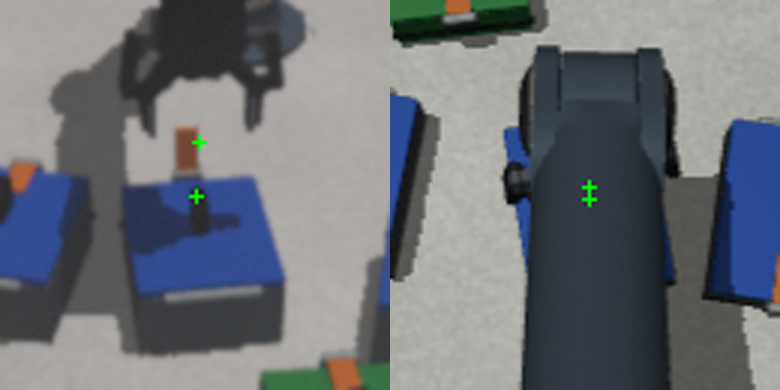

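The fingers straddle the black grip: scene crop grip column ≈199, finger midline ≈200. So I can descend and grasp.

Call:
carry_out([
  [[0,0,0.03],[0,0,0],0.06],
  [[0,0,0.03],[0,0,0],0.06],
  [[0,0,0.02],[0,0,0],0.06],
  [[0,0,0.01],[0,0,0],0.06],
  [[0,0,0],[0,0,0],0.06],
  [[0,0,0],[0,0,0],0.03],
  [[0,0,0],[0,0,0],0.02],
  [[0,0,0],[0,0,0],0.01],
  [[0,0,0],[0,0,0],0.005],
  [[0,0,0],[0,0,0],0.005],
  [[0,0,0],[0,0,0],0.005],
], force=30)

```text
t: 3.9
position: [558.2, -11.7, 92.5]
tcp_rot: [-0.301, 3.125, -0.0]
ft_force: [-0.9, -0.2, 6.5]
gripper_width: 15.9
gripper_force: 31.7
```

Call:
carry_out([
  [[-0.0007,0,-0.0027],[0,1.72,0],0.005],
  [[-0.0007,0,-0.0027],[0,1.72,0],0.005],
  [[-0.0007,0,-0.0027],[0,1.72,0],0.005],
  [[-0.0007,0,-0.0027],[0,1.72,0],0.005],
  [[-0.0007,0,-0.0027],[0,1.72,0],0.005],
  [[-0.0007,0,-0.0027],[0,1.72,0],0.005],
  [[-0.0007,0,-0.0027],[0,1.72,0],0.005],
  [[-0.0007,0,-0.0027],[0,1.72,0],0.005],
  [[-0.0007,0,-0.0027],[0,1.72,0],0.005],
  [[-0.0007,0,-0.0027],[0,1.72,0],0.005],
  [[-0.0007,0,-0.0027],[0,1.72,0],0.005],
  [[0,0,0],[0,0,0],0.005],
  [[0,0,0],[0,0,0],0.005],
  [[0,0,0],[0,0,0],0.005],
])

```text
t: 5.3
position: [569.7, -9.4, 119.4]
tcp_rot: [0.269, -2.802, 0.045]
ft_force: [2.5, 0.2, 0.7]
gripper_width: 15.3
gripper_force: 31.0
```

```bash
python3 - <<'E'
from h import *
im=snapshot('scene');cv2.imwrite('pics/s2.png',cv2.resize(im[115:245,245:375],None,fx=4,fy=4,interpolation=cv2.INTER_CUBIC))
E
```

```text
(no output)
```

View pics/s2.png

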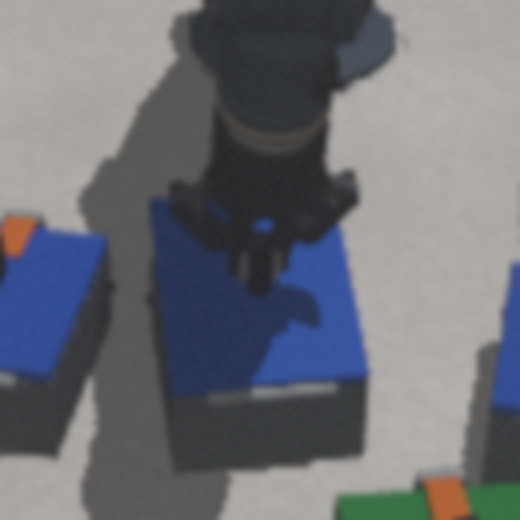

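The lid is lifted: its front edge now rises at crop row ~200, with the grip still between the fingers at about (258,268). Letting it down along the same arc.

Call:
carry_out([
  [[0.0007,0,0.0027],[0,-1.72,0],0.005],
  [[0.0007,0,0.0027],[0,-1.72,0],0.005],
  [[0.0007,0,0.0027],[0,-1.72,0],0.005],
  [[0.0007,0,0.0027],[0,-1.72,0],0.005],
  [[0.0007,0,0.0027],[0,-1.72,0],0.005],
  [[0.0007,0,0.0027],[0,-1.72,0],0.005],
  [[0.0007,0,0.0027],[0,-1.72,0],0.005],
  [[0.0007,0,0.0027],[0,-1.72,0],0.005],
  [[0.0007,0,0.0027],[0,-1.72,0],0.005],
  [[0.0007,0,0.0027],[0,-1.72,0],0.005],
  [[0.0007,0,0.0027],[0,-1.72,0],0.005],
  [[0,0,0],[0,0,0],0.005],
  [[0,0,0],[0,0,0],0.005],
  [[0,0,0],[0,0,0],0.03],
  [[0,0,0],[0,0,0],0.05],
  [[0,0,0],[0,0,0],0.06],
  [[0,0,0],[0,0,0],0.06],
])

```text
t: 7.05
position: [556.0, -11.7, 91.3]
tcp_rot: [0.3, -3.126, -0.0]
ft_force: [-0.2, -1.0, -0.4]
gripper_width: 60.0
gripper_force: 0.0
```

Call:
carry_out([
  [[0,0,-0.02],[0,0,0],0.06],
  [[0,0,-0.03],[0,0,0],0.06],
  [[0,0,-0.03],[0,0,0],0.0],
  [[0.02,0,0],[0,0,0],0.0],
  [[0.03,0,0],[0,0,0],0.0],
  [[0.03,0,0],[0,0,0],0.0],
  [[0.03,0,0],[0,0,0],0.0],
  [[0.012,0,0],[0,0,0],0.0],
  [[0,0,0],[0,0,0],0.0],
  [[0,0,0],[0,0,0],0.0],
  [[0,0,0],[0,0,0],0.0],
])

```text
t: 8.15
position: [438.4, -34.6, 171.9]
tcp_rot: [-0.302, 3.126, -0.0]
ft_force: [-0.5, -0.4, -0.2]
gripper_width: 0.1
gripper_force: 0.0
```

```bash
python3 - <<'E'
from h import *
s=sense();print(s['position'].round(1),s['gripper_width'],s['joints'].round(2))
im=snapshot('scene');cv2.imwrite('pics/s3.png',cv2.resize(im[115:245,245:375],None,fx=4,fy=4,interpolation=cv2.INTER_CUBIC))
E
```

```text
[438.4 -34.6 171.9] 0.148222280268872 [-0.14  0.15  0.14  2.14 -0.03  0.85  1.78]
```

View pics/s3.png

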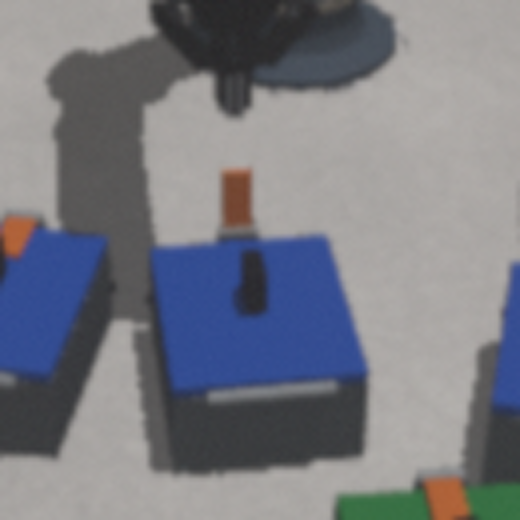

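Lid shut again, catch upright at about (237,200), closed fingers in front of it and in line. Lower, then push it over.

Call:
carry_out([
  [[0,0,0.025],[0,0,0],0.0],
  [[0,0,0.025],[0,0,0],0.0],
  [[0,0,0],[0,0,0],0.0],
  [[-0.01,0,0],[0,0,0],0.0],
  [[-0.008,0,0],[0,0,0],0.0],
  [[-0.006,0,0.001],[0,0,0],0.0],
  [[-0.006,0,0.001],[0,0,0],0.0],
  [[-0.006,0,0.001],[0,0,0],0.0],
  [[-0.005,0,0.003],[0,0,0],0.0],
  [[-0.005,0,0.004],[0,0,0],0.0],
  [[-0.005,0,0.005],[0,0,0],0.0],
  [[-0.003,0,0.005],[0,0,0],0.0],
  [[-0.002,0,0.006],[0,0,0],0.0],
  [[0,0,0.003],[0,0,0],0.0],
  [[0,0,0.002],[0,0,0],0.0],
])

```text
t: 9.7
position: [491.7, -24.2, 90.2]
tcp_rot: [0.301, -3.127, -0.0]
ft_force: [1.1, 0.2, 2.1]
gripper_width: 0.0
gripper_force: 0.6
```

Call:
carry_out([
  [[0,0,0.001],[0,0,0],0.0],
  [[0,0,0.001],[0,0,0],0.0],
  [[0,0,0.001],[0,0,0],0.0],
  [[0,0,0.001],[0,0,0],0.0],
  [[0,0,0],[0,0,0],0.0],
])

```text
t: 10.2
position: [492.0, -24.3, 87.9]
tcp_rot: [-0.3, 3.127, 0.001]
ft_force: [-2.6, 0.8, 11.4]
gripper_width: 0.1
gripper_force: 5.7
```

11 N at z = 88 mm, so the catch is flat. Retreat straight up and check.

Call:
carry_out([
  [[0,0,-0.01],[0,0,0],0.0],
  [[0,0,-0.03],[0,0,0],0.0],
  [[0,0,-0.04],[0,0,0],0.0],
  [[0,0,-0.04],[0,0,0],0.0],
  [[0,0,0],[0,0,0],0.0],
  [[0,0,0],[0,0,0],0.0],
])

```text
t: 10.8
position: [491.8, -24.4, 207.6]
tcp_rot: [-0.3, 3.125, 0.0]
ft_force: [-0.1, 0.9, -0.1]
gripper_width: 0.1
gripper_force: 0.0
```

```bash
python3 - <<'E'
from h import *
im=snapshot('scene');cv2.imwrite('pics/s4.png',cv2.resize(im[110:280,140:500],None,fx=2.2,fy=2.2,interpolation=cv2.INTER_CUBIC))
E
```

```text
(no output)
```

View pics/s4.png

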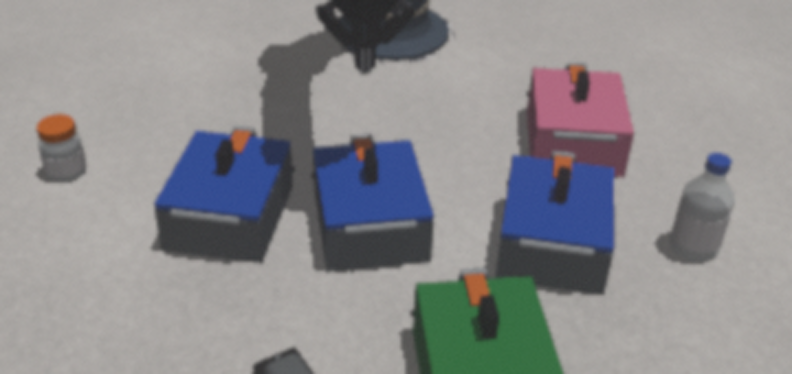

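The middle case's catch now lies on the lid (about (362,150)) like the others. The bottle and jar are unmoved, and the gripper is clear.

```bash
python3 -c "
from station import env
print(env.hand_in())"
```

```text
the job is handed in; nothing more can be done
None
```

I tugged the loose (middle blue) case's lid up about 3 cm, let it down shut, swung its catch over flat and handed the job in. The other two cases look still latched and the bottle and jar unmoved in the last picture; the hand-in returned no verdict.

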